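# Send a boxed candle down the roller track into the wrapping bay

### The arm

A 6-joint arm with a two-finger parallel gripper is mounted at the origin on the work surface. World frame = base frame: x ahead of the robot, y to its left, z up, the work surface at z = 0. Lengths are in m, angles in degrees, forces in N, time in s.
With the tool pointing down it reaches from about 0.35 to 0.925 m from the base axis. Payload 6.4 kg.
Tool frame: the origin (TCP) lies at the very end of the fingers, on their centre line; the grasp point (between the pads) lies 19 mm behind it (manip.hold_point_z is the distance from the TCP to the grasp point, in m); z points along the fingers, y is the line along which they close (so a half turn about z gives the same grasp; the last joint's range is limited). The gripper opens to 85 mm and grips with 20 to 120 N. Pads are 22 mm wide; open, the fingers measure 114 mm over their backs; the gripper's body (76 mm by 85 mm) begins 54 mm behind the grasp point. The pads swing forward as they close: fully open they stand 13 mm farther back than shut.
Start: joints at [-85.72, 14.043, 89.255, -0, 76.702, -9.975], TCP at [0.16, -0.63, 0.231] pointing down, gripper open.
Joint ranges: [-179.41, 179.41], [-58.25, 129.5], [7.25, 145.43], [-54.29, 234.29], [11.92, 165.04], [-157.13, 157.13]. Speed limits (degrees/s): [147.25, 147.25, 180, 180, 180, 180].

### API

Orientations are given as a 3x3 rotation matrix whose columns are the frame's x, y, z axes.
In Python, from cell import manip gives the robot as it stands.
- The arm moves only by the tool send_rows, never from a script. Its argument "plan" is a list that holds one entry, the list of rows, each a list of 5 numbers: the shift along the world's x, y, z in mm, then the turn about the world's z in rad, then the closure, from 0 (fully open) to 1 (shut). A call has 1 to 12 rows; each row is the pose to reach, as a shift and turn from the pose commanded when the call began; what a row does not reach only later rows make up. A row lasts 1/10 s, in which the tool goes at most 50 mm and 8.59 degrees, less where a joint would pass 70% of its speed; a pose out of reach is approached as far as the arm can. A call with a gripper value outside its range is refused whole. The fingers move at their own pace and stop on an object; "newtons" is the grip in N (left out, the last holds). Time passes only in rows, so rows that repeat a pose let the fingers close. It gives the time, the measured TCP pose, the force, the opening and the grip force at its end, in the units of the state.
- manip.state(): the state, without advancing time (a new reading comes with each control period).
- manip.camera(name): name is "side" or "top" or "wrist"; returns the picture (480x640x3 uint8, red, green, blue); there is no depth.
- manip.camera_params(name): a dict with "camera_matrix" (3x3 intrinsics, pixels), "camera_from_world" (4x4, takes a point from world to camera coordinates). Camera axes: x right, y up, looking along -z (the intrinsics and any distortion apply to the point x, -y, -z); pixel columns grow to the right and rows downward; lengths in m; the calibration is good to about 2 mm. The wrist camera is an equidistant fisheye: a pixel r from the principal point sees the ray r / f radians off the axis. A picture is of the moment at which its call begins: read the wrist's pose just before it. camera_params takes no time and is no camera call; for the wrist camera it gives the pose at the moment of the call.
- manip.job_done(): hands the job in; it is judged then, once.
Trained networks look in the newest picture that a camera, given by its name, has taken for a name from the list of things; names that differ only in an ending like _2 or _b are one class to them, and where a whole thing is asked for, a point or a joint stands for the part that bears it (a point fixed in the world has none). Each returns a list of dicts, best first, with "score" (0 to 1); they miss things now and then, are a little off and sometimes report something else, mostly with a low value. They report only what shows in the picture. A call takes as long as a camera call. They do not tell look-alikes from the thing itself.
- manip.boxes_of(camera, label): "centre" ([x, y, z] in m, in world coordinates, good to about 4 mm: the middle of the surface that is visible of it).
- manip.silhouettes(camera, label): "mask" (480x640 bool, what is visible of it).
- manip.mark_of(camera, label): "centre" ([x, y, z] in m, in world coordinates, good to about 4 mm: a listed point, or the origin of a listed thing).
The state is a dict: "t": time; "joints": joint angles; "dq": joint speeds; "joint_torque": joint torques, N m; "position": TCP position; "tcp_rot": TCP orientation; "wrist_force": force on the tool from outside, world axes, zero at the start; "torque": the same for the moment, N m; "finger_gap": finger opening in m; "grasp_force": force on a finger pad.
Only numpy, scipy, OpenCV 4.12 (cv2) and the standard library are available. Lean on these libraries where they do the work, as an engineer would, in place of code of your own. Each camera call takes 0.05 s, during which the arm holds its last target. There are 200 camera calls.

### The job

Take the boxed candle out of its pocket in the white wooden stock tray and put it down on the bare counter, then take it again by its two end faces and set it upright between the brass rails at the open loading end of the roller track. Push it along the rollers until it is fully home against the back of the bay. There is glass inside, so do not drop, tip or fling it, and leave the jar, vase, cat and tin where they are.

Things in the scene. Friction and masses are not known exactly. Their poses are not given: they have to be found in the camera images.
- carton: boxed candle: plain brown carton with a white paper band over its top and ends, 66 mm long (x), 50 wide (y), 56 high, about 0.3 kg. Origin: centre of its underside, z up. End faces lie across x (66 mm apart), side faces across y (50 mm apart). It starts in one of the two tray pockets, where only its side faces can be reached; between the track's rails only its end faces can
- tray: fixed white-painted wooden tray, 130 (x) by 166 mm (y), origin: centre of its underside. Floor 6 mm thick. Dividers 6 mm thick, tops at 66 mm, run along x at y = -80, 0, +80 mm: two pockets 74 mm wide centred at y = -40 and +40 mm, their x ends closed only by lips 12 mm high at x = +-62 mm. One pocket holds the carton (its length along the tray's y), the other the jar
- track: fixed roller track, origin on the counter under its middle, +x the push direction. 12 free steel rollers, 20 mm apart, x = -140 to +80 mm, tops 40 mm high. Brass rails on both sides from the open loading end, x = -150 mm, to the bay: tops 100 mm high, posts out to y = +-49 mm; inside width 64 mm up to x = -50 mm, narrowing to 57 mm at x = +30 mm
- load (a point): point on the roller tops (height 40 mm) in the middle of the loading end, at x = -105 mm of the track, where the underside of the carton should be set; axes as the track's
- home (a point): where the centre of the carton's underside lies when home in the bay: on the bay's white floor, 38.5 mm high, x = 152 mm of the track, axes as the track's. Bay: x = 91 to 191 mm of the track, clear walls 58 mm apart, white back stop with inner face at x = 185 mm, clear roof (103 to 107 mm high) over the inner half only, from x = 138 mm on
- jar: bystander: round candle jar in the other tray pocket, 62 mm across and 62 mm high; origin at the centre of its underside
- vase: bystander: black vase, 92 mm across, 200 mm high; origin at the centre of its underside
- cat: bystander: black cat figurine on a 30 x 75 mm foot (length along y), about 110 mm high, left of the loading end; origin at the centre of its underside
- tin: bystander: low gift tin, 83 x 63 mm, 48 mm high; origin at the centre of its underside
Things that resemble listed ones, but are neither listed nor needed, are in the scene too. Leave any red or turquoise look-alike of the carton alone.

How it is judged:
By the outcome, as a careful person would: the job done as asked, in the order asked, and still so for the second after the job is handed in, with the robot touching nothing.
It also fails if it takes over 72 s, if anything falls off the work surface, if the arm or the gripper's body presses on something with over 40 N, if the wrist force passes 120 N, or if a joint passes its speed limit or range.

## Working session

There is one attempt and no reset: what is moved stays moved. The work goes in short steps, Python scripts to look and compute and a tool call to move; the robot and the scene stay as the last step left them, time stands still between calls to the robot, and variables do not carry over. Pictures are saved under pics/ and viewed, at most 10 in all, crops included, and the job is handed in when it is done.

Besides the shell and the picture viewer there is one more tool, called after "Emit:" by a JSON object that holds its "api" and its "payload", one argument or row to a line. send_rows: Moves the arm, as the interface text tells. Its arguments: {"type":"object","properties":{"plan":{"type":"array","items":{"type":"array","items":{"type":"array","items":{"type":"number"}}}},"newtons":{"type":"number"}},"required":["plan"]}

```bash
mkdir -p pics
python3 - <<'E'
from cell import manip as m
import cv2, numpy as np
for c in ("top","side"):
    im=m.camera(c); cv2.imwrite(f"pics/{c}0.png",im[:,:,::-1])
    for l in ("carton","tray","track","load","home","jar","vase","cat","tin"):
        for r in m.mark_of(c,l)[:3]: print(c,l,np.round(r["centre"],4),round(r["score"],2))
s=m.state(); print(s["t"],s["position"],s["tcp_rot"],s["finger_gap"],m.hold_point_z)
E
```

```text
top carton [0.5198 0.2584 0.0029] 0.94
top carton [0.4711 0.1245 0.0094] 0.63
top carton [0.3748 0.2537 0.0029] 0.6
top tray [ 0.4632  0.0877 -0.0024] 0.84
top track [0.652  0.0307 0.0029] 0.83
top load [0.6396 0.1354 0.0388] 0.69
top home [ 0.666  -0.1175  0.0387] 0.93
top home [0.6415 0.1345 0.0394] 0.31
top jar [0.4505 0.0525 0.0073] 0.72
top vase [ 0.6485 -0.4609 -0.0035] 0.84
top cat [ 7.462e-01  2.620e-01 -1.000e-04] 0.93
top tin [ 0.4965 -0.3391 -0.0028] 0.73
side carton [0.4767 0.13   0.0064] 0.74
side carton [ 0.376   0.2535 -0.0033] 0.57
side carton [0.6434 0.1397 0.0391] 0.38
side tray [ 4.657e-01  8.940e-02 -1.000e-04] 0.66
side track [ 0.6497  0.0351 -0.004 ] 0.93
side track [0.6453 0.1377 0.0382] 0.45
side load [0.6413 0.1382 0.0409] 0.77
side home [ 0.6646 -0.1139  0.036 ] 0.82
side jar [0.4506 0.0456 0.0091] 0.94
side vase [ 0.6472 -0.4595  0.0016] 0.66
side cat [ 0.749   0.2581 -0.0019] 0.84
side cat [ 0.6489  0.0311 -0.0024] 0.15
side tin [ 0.4903 -0.3388 -0.0027] 0.63
1.0 [ 0.16006201 -0.62999334  0.23129132] [[ 9.69208698e-01  2.46240737e-01 -1.53773393e-05]
 [ 2.46240737e-01 -9.69208698e-01  8.17487869e-06]
 [-1.28908629e-05 -1.17096909e-05 -1.00000000e+00]] 0.08555403292426712 0.0187
```

```bash
ls; python3 -c "
import cv2,numpy as np
a=cv2.imread('pics/top0.png');print(a.shape)"
```

```text
pics
(480, 640, 3)
```

View pics/top0.png

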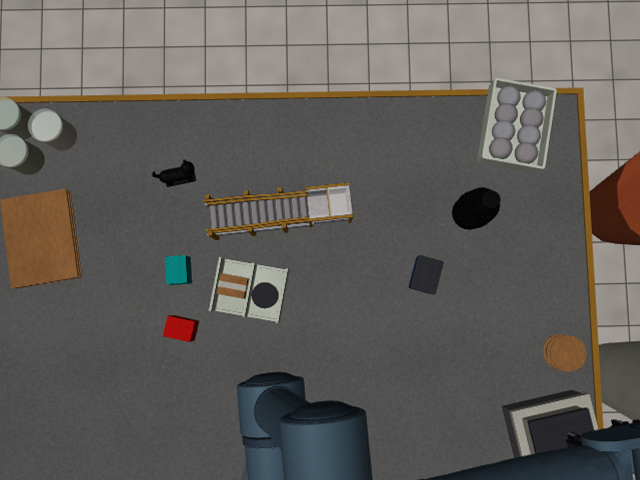

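View pics/side0.png

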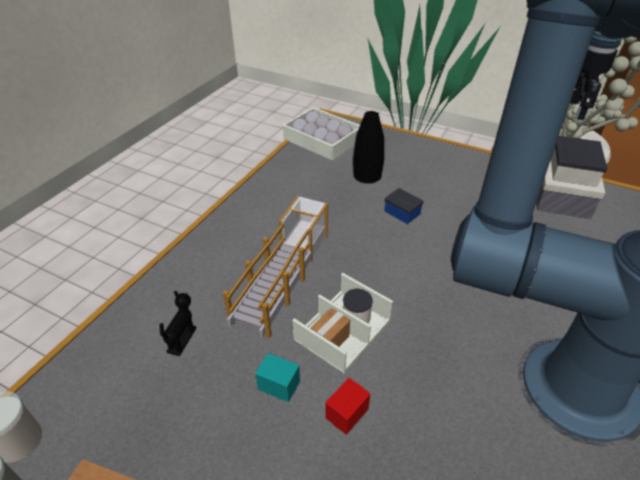

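The top view shows the carton in the tray's left pocket at about (233,286), the jar at (265,295), and the track from (210,217) to its white bay at (330,202). The side view agrees. The red and turquoise boxes are look-alikes. Next I'll measure the yaws.

```bash
cat > h.py <<'E'
from cell import manip as m
import numpy as np, cv2
def back(cam,px,z,P=None):
    "pixels (N,2) -> world points on the plane z"
    P=P or m.camera_params(cam); K=np.array(P["camera_matrix"]); T=np.array(P["camera_from_world"])
    px=np.atleast_2d(px).astype(float); u=(px-K[:2,2])/[K[0,0],K[1,1]]
    if cam=="wrist":
        r=np.linalg.norm(u,axis=1,keepdims=True)+1e-12; d=np.c_[u/r*np.sin(r),np.cos(r)]
    else: d=np.c_[u,np.ones(len(u))]
    d=d*[1,-1,-1]; R=T[:3,:3]; o=-R.T@T[:3,3]; w=d@R
    return o+w*((z-o[2])/w[:,2])[:,None]
def rect(cam,mask,z,P=None):
    "footprint rectangle at height z: centre mm, sizes mm, headings of its two sides"
    cs,_=cv2.findContours(mask.astype(np.uint8),cv2.RETR_EXTERNAL,cv2.CHAIN_APPROX_NONE)
    c=max(cs,key=len)[:,0]; w=back(cam,c,z,P)[:,:2]*1000
    b=cv2.boxPoints(cv2.minAreaRect(w.astype(np.float32))); e=[b[1]-b[0],b[2]-b[1]]
    return b.mean(0).round(1),[(round(float(np.linalg.norm(v)),1),round(float(np.degrees(np.arctan2(v[1],v[0]))),1)) for v in e]
E
python3 - <<'E'
from h import *
m.camera("top")
for l,z in (("carton",.062),("tray",.066),("track",.1)):
    for r in m.silhouettes("top",l)[:3]: print(l,round(r["score"],2),rect("top",r["mask"],z))
E
```

```text
carton 0.77 (array([377.4, 244.7], dtype=float32), [(50.6, -12.4), (73.6, 77.6)])
carton 0.56 (array([515. , 250.9], dtype=float32), [(60.1, -86.8), (68.9, 3.2)])
tray 0.77 (array([464.5,  82.8], dtype=float32), [(129.0, -11.1), (170.9, 78.9)])
track 0.79 (array([646.6,   7.3], dtype=float32), [(341.4, -86.1), (107.7, 3.9)])
```

Emit:
{"api": "send_rows", "payload": {
  "plan": [
    [[50,120,0,0.15,0],[100,240,0,0.3,0],[150,360,0,0.45,0],[200,480,0,0.6,0],[250,600,0,0.75,0],[314,757,-20,0.9,0],[314,757,-20,1.03,0],[314,757,-20,1.03,0],[314,757,-20,1.03,0],[314,757,-20,1.03,0],[314,757,-20,1.03,0],[314,757,-20,1.03,0]]
  ]
}}

```text
t: 2.4
position: [0.3905, -0.0741, 0.2195]
tcp_rot: [[0.288, 0.958, 0.002], [0.958, -0.288, -0.001], [-0.0, 0.002, -1.0]]
wrist_force: [1.0, -0.7, -0.2]
finger_gap: 0.0855
grasp_force: 0.0
```

Emit:
{"api": "send_rows", "payload": {
  "plan": [
    [[20,50,0,0,0],[40,100,0,0.03,0],[60,150,0,0.06,0],[80,198,0,0.09,0],[80,198,0,0.09,0],[80,198,0,0.09,0],[80,198,0,0.09,0],[80,198,0,0.09,0]]
  ]
}}

```text
t: 3.2
position: [0.4697, 0.1207, 0.219]
tcp_rot: [[0.203, 0.979, -0.0], [0.979, -0.203, -0.0], [-0.0, -0.0, -1.0]]
wrist_force: [-0.6, -0.1, 0.8]
finger_gap: 0.0853
grasp_force: 0.0
```

Run:
```python
from h import *
s=m.state(); print(s["t"],s["position"],s["tcp_rot"][:,1])
P=m.camera_params("wrist"); im=m.camera("wrist"); cv2.imwrite("pics/w1.png",im[:,:,::-1])
for l in ("carton","tray"):
    for r in m.mark_of("wrist",l)[:3]: print(l,np.round(r["centre"],4),round(r["score"],2))
for l,z in (("carton",.062),("tray",.066)):
    for r in m.silhouettes("wrist",l)[:3]: print(l,round(r["score"],2),rect("wrist",r["mask"],z,P))
print(P)
```

```text
3.2 [0.46973682 0.12067196 0.21897767] [ 9.79260110e-01 -2.02607097e-01 -3.78034861e-05]
carton [ 0.5142  0.2613 -0.0006] 0.93
carton [0.4734 0.1253 0.0005] 0.76
carton [ 3.751e-01  2.521e-01 -1.000e-04] 0.64
carton 0.96 (array([473.8, 127.7], dtype=float32), [(49.9, -11.7), (70.0, 78.3)])
carton 0.73 (array([513.9, 255.8], dtype=float32), [(55.7, -87.9), (66.1, 2.1)])
carton 0.7 (array([384.3, 250.3], dtype=float32), [(63.4, -13.8), (65.4, 76.2)])
tray 0.61 (array([463.6,  89.9], dtype=float32), [(129.2, -11.1), (171.9, 78.9)])
{'camera_matrix': array([[371.64829954,   0.        , 323.38323372],
       [  0.        , 371.64829954, 244.15913263],
       [  0.        ,   0.        ,   1.        ]]), 'camera_from_world': array([[ 9.78958434e-01, -2.04059735e-01,  9.58419473e-05,
        -4.35061472e-01],
       [ 1.94048481e-01,  9.30784820e-01, -3.09814147e-01,
        -1.66732174e-01],
       [ 6.31313847e-02,  3.03313770e-01,  9.50797131e-01,
        -4.33810370e-01],
       [ 0.00000000e+00,  0.00000000e+00,  0.00000000e+00,
         1.00000000e+00]])}
```

View pics/w1.png

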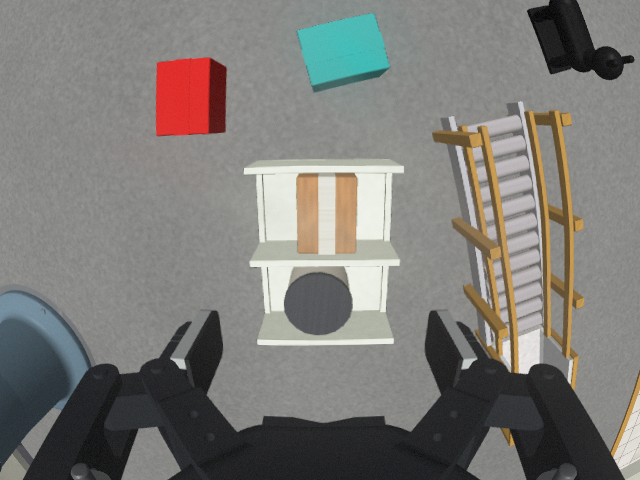

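The picture shows the carton at (327,213) in the upper pocket, aligned with the jaws and clear of the jar at (318,303).

Emit:
{"api": "send_rows", "payload": {
  "plan": [
    [[4,6,-20,0,0],[4,6,-60,0,0],[4,6,-100,0,0],[4,6,-130,0,0],[4,6,-160,0,0],[4,6,-180,0,0],[4,6,-195,0,0],[4,6,-195,0,0],[4,6,-195,0,0.3],[4,6,-195,0,1],[4,6,-195,0,1],[4,6,-195,0,1]]
  ],
  "newtons": 35
}}

```text
t: 4.65
position: [0.4751, 0.128, 0.0254]
tcp_rot: [[0.201, 0.98, 0.002], [0.98, -0.201, 0.0], [0.001, 0.002, -1.0]]
wrist_force: [-0.2, -0.2, 6.2]
finger_gap: 0.0496
grasp_force: 38.2
```

Emit:
{"api": "send_rows", "payload": {
  "plan": [
    [[0,0,0,0,1],[0,0,0,0,1],[0,0,0,0,1],[0,0,0,0,1],[0,0,0,0,1]]
  ]
}}

```text
t: 5.15
position: [0.4751, 0.128, 0.0253]
tcp_rot: [[0.201, 0.98, 0.002], [0.98, -0.201, 0.0], [0.0, 0.002, -1.0]]
wrist_force: [-0.4, -0.7, 6.4]
finger_gap: 0.0495
grasp_force: 38.4
```

Emit:
{"api": "send_rows", "payload": {
  "plan": [
    [[0,0,8,0,1],[0,0,20,0,1],[0,0,35,0,1],[0,0,55,0,1],[0,0,75,0,1],[0,0,95,0,1],[0,0,110,0,1],[0,0,115,0,1],[0,0,115,0,1]]
  ]
}}

```text
t: 6.05
position: [0.4743, 0.128, 0.1399]
tcp_rot: [[0.201, 0.98, 0.002], [0.98, -0.201, 0.0], [0.0, 0.002, -1.0]]
wrist_force: [0.8, -0.2, -3.1]
finger_gap: 0.0497
grasp_force: 37.5
```

Run:
```python
from h import *
P=m.camera_params("wrist"); im=m.camera("wrist"); cv2.imwrite("pics/w2.png",im[:,:,::-1])
for c in ("top","side","wrist"):
    m.camera(c)
    for l in ("load","home","track"):
        for r in m.mark_of(c,l)[:1]: print(c,l,np.round(r["centre"],4),round(r["score"],2))
```

```text
top home [ 0.663  -0.1172  0.0386] 0.96
top track [0.654  0.0291 0.002 ] 0.77
side load [0.6438 0.1382 0.041 ] 0.7
side home [ 0.664  -0.112   0.0382] 0.57
side track [ 0.6488  0.0356 -0.0017] 0.71
wrist load [0.6413 0.1365 0.0416] 0.92
wrist track [ 0.6532  0.0308 -0.0013] 0.73
```

View pics/w2.png

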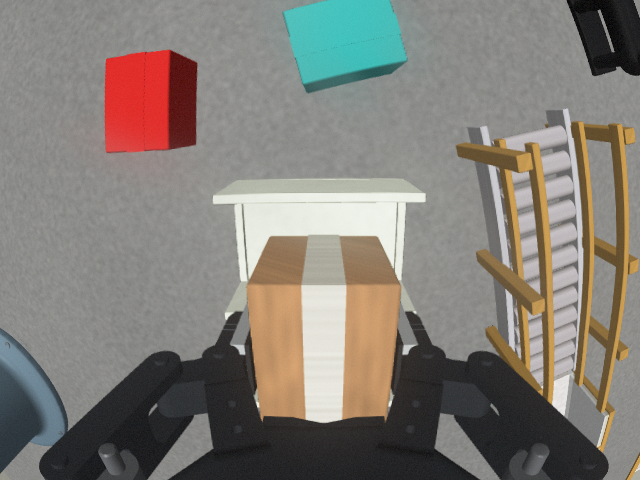

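The carton is held square in the jaws and clear of the tray. I'll carry it to the bare counter near (0.47, -0.13) and turn it on the way to line up with the track.

Emit:
{"api": "send_rows", "payload": {
  "plan": [
    [[0,-10,0,0.02,1],[0,-30,0,0.05,1],[0,-55,0,0.09,1],[0,-85,0,0.13,1],[0,-115,0,0.17,1],[0,-145,0,0.21,1],[0,-175,0,0.25,1],[0,-205,0,0.28,1],[0,-230,0,0.29,1],[0,-248,0,0.293,1],[0,-258,0,0.293,1],[0,-258,0,0.293,1]]
  ]
}}

```text
t: 7.9
position: [0.4741, -0.1308, 0.1391]
tcp_rot: [[-0.089, 0.996, 0.0], [0.996, 0.089, -0.0], [-0.0, 0.0, -1.0]]
wrist_force: [0.0, 0.5, -2.5]
finger_gap: 0.0494
grasp_force: 37.4
```

Emit:
{"api": "send_rows", "payload": {
  "plan": [
    [[0,0,-15,0,1],[0,0,-40,0,1],[0,0,-65,0,1],[0,0,-85,0,1],[0,0,-100,0,1],[0,0,-108,0,1],[0,0,-113,0,1],[0,0,-116,0,1],[0,0,-118,0,1],[0,0,-119,0,1],[0,0,-119,0,1]]
  ]
}}

```text
t: 9.0
position: [0.4743, -0.1302, 0.0204]
tcp_rot: [[-0.091, 0.996, 0.001], [0.996, 0.091, -0.0], [-0.0, 0.001, -1.0]]
wrist_force: [-1.2, -0.5, -3.2]
finger_gap: 0.0494
grasp_force: 37.4
```

Emit:
{"api": "send_rows", "payload": {
  "plan": [
    [[0,0,-0.5,0,1],[0,0,-1,0,1],[0,0,-1.5,0,1],[0,0,-1.5,0,1]]
  ]
}}

```text
t: 9.4
position: [0.4742, -0.1302, 0.0194]
tcp_rot: [[-0.091, 0.996, -0.0], [0.996, 0.091, -0.0], [-0.0, -0.0, -1.0]]
wrist_force: [-3.9, 0.9, 5.3]
finger_gap: 0.0495
grasp_force: 38.3
```

Emit:
{"api": "send_rows", "payload": {
  "plan": [
    [[0,0,0,0,0.3],[0,0,0,0,0],[0,0,0,0,0],[0,0,0,0,0],[0,0,0,0,0],[0,0,10,0,0],[0,0,30,0,0],[0,0,60,0,0],[0,0,100,0,0],[0,0,140,0,0],[0,0,180,0,0],[0,0,180,0,0]]
  ]
}}

```text
t: 10.6
position: [0.4774, -0.1318, 0.206]
tcp_rot: [[-0.091, 0.996, 0.012], [0.996, 0.091, -0.006], [-0.007, 0.011, -1.0]]
wrist_force: [-0.1, -0.4, 0.2]
finger_gap: 0.0851
grasp_force: 0.0
```

Emit:
{"api": "send_rows", "payload": {
  "plan": [
    [[0,0,0,-0.14,0],[0,0,0,-0.28,0],[0,0,0,-0.42,0],[0,0,0,-0.56,0],[0,0,0,-0.7,0],[0,0,0,-0.84,0],[0,0,0,-0.98,0],[0,0,0,-1.12,0],[0,0,0,-1.26,0],[0,0,0,-1.4,0],[0,0,0,-1.54,0],[0,0,0,-1.571,0]]
  ]
}}

```text
t: 11.8
position: [0.4736, -0.1298, 0.1981]
tcp_rot: [[0.996, 0.088, -0.001], [0.088, -0.996, 0.0], [-0.001, -0.0, -1.0]]
wrist_force: [-0.4, 0.0, -0.7]
finger_gap: 0.0851
grasp_force: 0.0
```

Run:
```python
from h import *
P=m.camera_params("wrist"); im=m.camera("wrist"); cv2.imwrite("pics/w3.png",im[:,:,::-1])
s=m.state(); print(s["position"],s["joints"],s["tcp_rot"][:,1])
for r in m.mark_of("wrist","carton")[:2]: print(np.round(r["centre"],4),round(r["score"],2))
for r in m.silhouettes("wrist","carton")[:2]: print(round(r["score"],2),rect("wrist",r["mask"],.056,P))
for l in ("load","home"):
    for r in m.mark_of("wrist",l)[:1]: print(l,np.round(r["centre"],4),round(r["score"],2))
```

```text
[ 0.47360916 -0.12980561  0.1981367 ] [-2.85824516e+01 -5.77626392e+00  1.13787607e+02 -1.56341421e-04
  7.20369276e+01  5.63434059e+01] [ 8.84454437e-02 -9.96080914e-01 -4.64757202e-04]
[0.3762 0.2514 0.001 ] 0.93
[ 0.5131  0.2593 -0.001 ] 0.85
0.86 (array([ 479. , -132.3], dtype=float32), [(66.2, -85.1), (57.3, 4.9)])
0.86 (array([519.4, 189.4], dtype=float32), [(60.9, -5.0), (32.5, 85.0)])
load [0.6417 0.1342 0.0426] 0.96
```

View pics/w3.png

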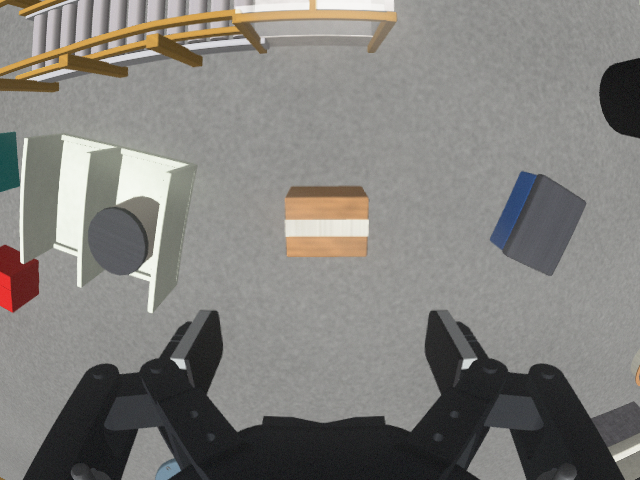

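The carton stands upright at (327,222), square between the jaws, with its end faces left and right. I'll grasp it by those end faces.

Emit:
{"api": "send_rows", "payload": {
  "plan": [
    [[1,-2,-20,0,0],[1,-2,-60,0,0],[1,-2,-100,0,0],[1,-2,-130,0,0],[1,-2,-155,0,0],[1,-2,-170,0,0],[1,-2,-175,0,0],[1,-2,-175,0,0],[1,-2,-175,0,0.3],[1,-2,-175,0,1],[1,-2,-175,0,1],[1,-2,-175,0,1]]
  ],
  "newtons": 35
}}

```text
t: 13.25
position: [0.4761, -0.1326, 0.0249]
tcp_rot: [[0.996, 0.091, 0.002], [0.091, -0.996, -0.001], [0.002, 0.001, -1.0]]
wrist_force: [0.1, 0.0, 5.6]
finger_gap: 0.0652
grasp_force: 40.8
```

Emit:
{"api": "send_rows", "payload": {
  "plan": [
    [[0,0,0,0,1],[0,0,0,0,1],[0,0,0,0,1]]
  ]
}}

```text
t: 13.55
position: [0.4761, -0.1326, 0.0249]
tcp_rot: [[0.996, 0.091, 0.002], [0.091, -0.996, -0.001], [0.002, 0.001, -1.0]]
wrist_force: [-1.5, 1.1, 7.0]
finger_gap: 0.0652
grasp_force: 40.9
```

Emit:
{"api": "send_rows", "payload": {
  "plan": [
    [[0,0,8,0,1],[0,0,20,0,1],[0,0,40,0,1],[0,0,65,0,1],[0,0,90,0,1],[0,0,115,0,1],[0,0,140,0,1],[0,0,155,0,1],[0,0,160,0,1],[0,0,160,0,1]]
  ]
}}

```text
t: 14.55
position: [0.4751, -0.1321, 0.1842]
tcp_rot: [[0.996, 0.091, 0.001], [0.091, -0.996, -0.001], [0.001, 0.001, -1.0]]
wrist_force: [1.1, 0.1, -2.0]
finger_gap: 0.0654
grasp_force: 39.9
```

Emit:
{"api": "send_rows", "payload": {
  "plan": [
    [[5,8,0,0,1],[16,26,0,0,1],[32,52,0,0,1],[51,83,0,0,1],[71,115,0,0,1],[91,148,0,0,1],[111,180,0,0,1],[131,213,0,0,1],[147,240,0,0,1],[158,258,0,0,1],[165,269,0,0,1],[165,269,0,0,1]]
  ]
}}

```text
t: 15.75
position: [0.6397, 0.1383, 0.182]
tcp_rot: [[0.996, 0.092, -0.002], [0.092, -0.996, 0.0], [-0.002, -0.0, -1.0]]
wrist_force: [0.1, -0.5, -3.2]
finger_gap: 0.0654
grasp_force: 39.8
```

Run:
```python
from h import *
P=m.camera_params("wrist"); im=m.camera("wrist"); cv2.imwrite("pics/w4.png",im[:,:,::-1])
s=m.state(); print(s["t"],s["position"],s["joints"],s["tcp_rot"][:,1],s["finger_gap"])
for c in ("wrist","top","side"):
  m.camera(c)
  for l in ("load","home","track"):
    for r in m.mark_of(c,l)[:1]: print(c,l,np.round(r["centre"],4),round(r["score"],2))
  for r in m.mark_of(c,"carton")[:4]: print(c,np.round(r["centre"],4),round(r["score"],2))
```

```text
15.8 [0.63940211 0.1373178  0.18222196] [ 2.21278471e+00  1.71851142e+01  9.07497373e+01 -1.71410103e-02
  7.21963098e+01  8.69644959e+01] [ 9.15634762e-02 -9.95799228e-01  1.63005905e-04] 0.06540022508902946
wrist load [0.6444 0.1356 0.0438] 0.78
wrist home [ 0.661  -0.1201  0.0402] 0.96
wrist track [ 0.6544  0.0344 -0.0012] 0.83
wrist [0.5132 0.2603 0.001 ] 0.56
top load [0.6429 0.1358 0.0375] 0.94
top home [ 0.6652 -0.115   0.0347] 0.79
top track [0.6499 0.0302 0.0025] 0.61
top [4.641e-01 8.880e-02 3.000e-04] 0.74
top [0.6374 0.1345 0.1613] 0.66
side load [0.6422 0.1392 0.1592] 0.66
side home [ 0.6635 -0.1135  0.0384] 0.71
side track [ 0.6478  0.0336 -0.0039] 0.63
side [ 0.3753  0.2531 -0.0014] 0.69
side [0.6423 0.139  0.1621] 0.62
```

View pics/w4.png

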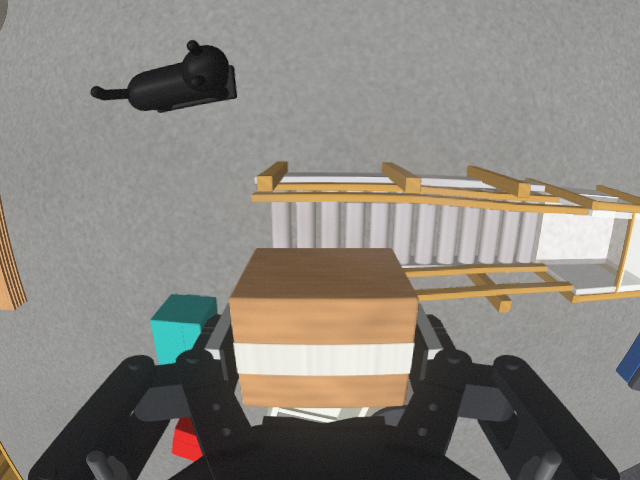

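The carton is held level over the loading end. The rollers run square to the jaws from (280,220) to (530,235), and the cat at (190,80) is well clear. Lowering now.

Emit:
{"api": "send_rows", "payload": {
  "plan": [
    [[2,-1,0,0,1],[2,-1,-15,0,1],[2,-1,-35,0,1],[2,-1,-55,0,1],[2,-1,-70,0,1],[2,-1,-82,0,1],[2,-1,-92,0,1],[2,-1,-100,0,1],[2,-1,-106,0,1],[2,-1,-110,0,1],[2,-1,-112,0,1],[2,-1,-112,0,1]]
  ]
}}

```text
t: 17.75
position: [0.6421, 0.136, 0.0716]
tcp_rot: [[0.996, 0.091, 0.0], [0.091, -0.996, 0.0], [0.0, 0.0, -1.0]]
wrist_force: [0.6, 0.0, -2.9]
finger_gap: 0.0653
grasp_force: 39.9
```

Run:
```python
from h import *
im=m.camera("wrist"); im2=m.camera("side")[170:370,200:420]
out=np.zeros((480,640+0,3),np.uint8); out[:]=im
cv2.imwrite("pics/w5.png",np.hstack([cv2.resize(im[140:440,150:600],(450,300)),cv2.resize(im2,(330,300),interpolation=cv2.INTER_CUBIC)])[:,:,::-1])
s=m.state(); print(s["position"],s["wrist_force"])
```

```text
[0.64235296 0.13598273 0.07202884] [-0.73605959 -0.63463331 -2.20787488]
```

View pics/w5.png

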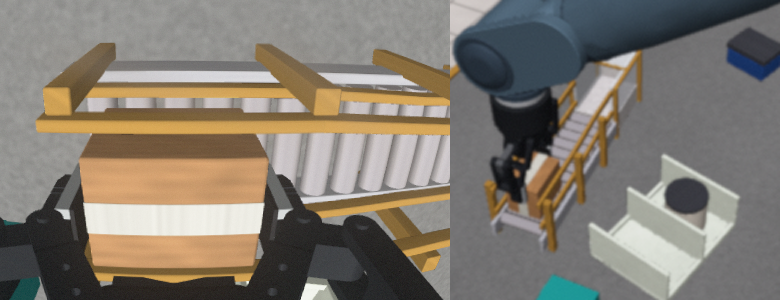

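The carton is between the rails, parallel to them, with no contact force. I'll lower it the last few millimetres onto the rollers.

Emit:
{"api": "send_rows", "payload": {
  "plan": [
    [[0,0,-2,0,1],[0,0,-4,0,1],[0,0,-5,0,1],[0,0,-6,0,1],[0,0,-6,0,1]]
  ]
}}

```text
t: 18.35
position: [0.6418, 0.136, 0.0653]
tcp_rot: [[0.996, 0.091, -0.0], [0.091, -0.996, -0.0], [-0.0, -0.0, -1.0]]
wrist_force: [0.1, -0.1, -2.3]
finger_gap: 0.0656
grasp_force: 39.9
```

Emit:
{"api": "send_rows", "payload": {
  "plan": [
    [[0,0,-0.5,0,1],[0,0,-1,0,1],[0,0,-1.5,0,1],[0,0,-1.5,0,1]]
  ]
}}

```text
t: 18.75
position: [0.6422, 0.136, 0.0649]
tcp_rot: [[0.996, 0.091, 0.0], [0.091, -0.996, -0.0], [0.0, 0.0, -1.0]]
wrist_force: [-4.1, -0.3, 6.2]
finger_gap: 0.0653
grasp_force: 40.6
```

Emit:
{"api": "send_rows", "payload": {
  "plan": [
    [[0,0,0,0,0.3],[0,0,0,0,0],[0,0,0,0,0],[0,0,0,0,0],[0,0,0,0,0],[0,0,10,0,0],[0,0,25,0,0],[0,0,45,0,0],[0,0,65,0,0],[0,0,75,0,0],[0,0,75,0,0],[0,0,75,0,0]]
  ]
}}

```text
t: 19.95
position: [0.6418, 0.136, 0.1389]
tcp_rot: [[0.996, 0.091, -0.0], [0.091, -0.996, 0.0], [-0.0, -0.0, -1.0]]
wrist_force: [-0.6, 0.8, -0.3]
finger_gap: 0.0856
grasp_force: 0.0
```

Emit:
{"api": "send_rows", "payload": {
  "plan": [
    [[-1,10,0,0,1],[-3,30,0,0,1],[-5,50,0,0,1],[-6,70,0,0,1],[-6,70,0,0,1],[-6,70,0,0,1],[-6,70,0,0,1],[-6,70,0,0,1]]
  ]
}}

```text
t: 20.75
position: [0.636, 0.2052, 0.1387]
tcp_rot: [[0.996, 0.09, -0.0], [0.09, -0.996, -0.0], [-0.0, 0.0, -1.0]]
wrist_force: [1.0, 0.2, -0.8]
finger_gap: -0.0001
grasp_force: 0.0
```

Run:
```python
from h import *
P=m.camera_params("wrist"); im=m.camera("wrist"); cv2.imwrite("pics/w6.png",im[:,:,::-1])
s=m.state(); print(s["t"],s["position"],s["finger_gap"])
for r in m.silhouettes("wrist","carton")[:3]: print(round(r["score"],2),rect("wrist",r["mask"],.096,P))
for c in ("wrist","top","side"):
  if c!="wrist": m.camera(c)
  for r in m.mark_of(c,"carton")[:4]: print(c,np.round(r["centre"],4),round(r["score"],2))
```

```text
20.8 [0.63607743 0.2052314  0.1388603 ] -0.00013103643752785822
0.87 (array([590.3, 251.2], dtype=float32), [(48.5, -79.0), (28.3, 11.0)])
0.61 (array([643.9, 140. ], dtype=float32), [(75.2, -84.4), (57.4, 5.6)])
wrist [0.5131 0.26   0.0031] 0.98
wrist [0.6403 0.1355 0.0359] 0.83
top [0.6389 0.1338 0.0462] 0.93
top [0.3738 0.2557 0.0008] 0.55
side [0.5126 0.2597 0.0008] 0.78
side [0.6471 0.1387 0.0427] 0.75
```

View pics/w6.png

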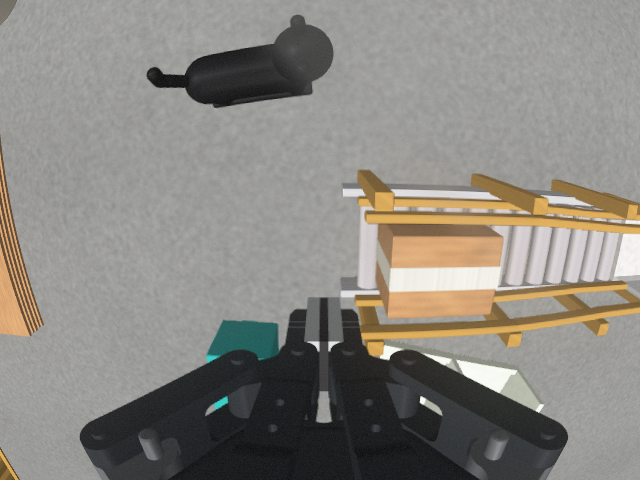

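The carton stands upright on the rollers at (440,270), parallel to the rails. I'll turn the shut fingers so their flat sides face its back, lower them behind it, and push.

Emit:
{"api": "send_rows", "payload": {
  "plan": [
    [[0,0,0,0.14,1],[0,0,0,0.28,1],[0,0,0,0.42,1],[0,0,0,0.56,1],[0,0,0,0.7,1],[0,0,0,0.84,1],[0,0,0,0.98,1],[0,0,0,1.12,1],[0,0,0,1.26,1],[0,0,0,1.4,1],[0,0,0,1.54,1],[0,0,0,1.571,1]]
  ]
}}

```text
t: 22.3
position: [0.636, 0.2059, 0.139]
tcp_rot: [[-0.094, 0.996, 0.0], [0.996, 0.094, -0.0], [-0.0, 0.0, -1.0]]
wrist_force: [-0.3, -0.6, 0.5]
finger_gap: -0.0002
grasp_force: 0.0
```

Emit:
{"api": "send_rows", "payload": {
  "plan": [
    [[0,0,-20,0,1],[0,0,-40,0,1],[0,0,-60,0,1],[0,0,-72,0,1],[0,0,-78,0,1],[0,0,-78,0,1],[0.5,-6,-78,0,1],[1,-12,-78,0,1],[1.5,-17,-78,0,1],[2,-21,-78,0,1],[2,-24,-78,0,1],[2.5,-27,-78,0,1]]
  ]
}}

```text
t: 23.5
position: [0.6385, 0.1787, 0.0611]
tcp_rot: [[-0.091, 0.996, 0.0], [0.996, 0.091, 0.0], [0.0, 0.0, -1.0]]
wrist_force: [-0.5, 0.9, -0.6]
finger_gap: -0.0003
grasp_force: 0.1
```

Emit:
{"api": "send_rows", "payload": {
  "plan": [
    [[0.3,-3,0,0,1],[0.5,-6,0,0,1],[1,-10,0,0,1],[1.3,-15,0,0,1],[1.8,-21,0,0,1],[2.5,-28,0,0,1],[3,-36,0,0,1],[4,-44,0,0,1],[4.5,-52,0,0,1],[5.3,-60,0,0,1],[6,-68,0,0,1],[6.6,-76,0,0,1]]
  ]
}}

```text
t: 24.7
position: [0.6452, 0.1022, 0.061]
tcp_rot: [[-0.091, 0.996, 0.0], [0.996, 0.091, 0.0], [0.0, 0.0, -1.0]]
wrist_force: [0.2, 0.1, 0.6]
finger_gap: 0.0002
grasp_force: 0.2
```

Emit:
{"api": "send_rows", "payload": {
  "plan": [
    [[0.7,-8,0,0,1],[1.4,-16,0,0,1],[2.1,-24,0,0,1],[2.8,-32,0,0,1],[3.5,-40,0,0,1],[4.2,-48,0,0,1],[4.9,-56,0,0,1],[5.6,-64,0,0,1],[6.3,-72,0,0,1],[7,-80,0,0,1],[7.5,-86,0,0,1],[7.8,-90,0,0,1]]
  ]
}}

```text
t: 25.9
position: [0.653, 0.0123, 0.061]
tcp_rot: [[-0.09, 0.996, -0.0], [0.996, 0.09, -0.0], [-0.0, -0.0, -1.0]]
wrist_force: [0.3, -0.3, -0.7]
finger_gap: 0.0001
grasp_force: 0.2
```

Run:
```python
from h import *
a=m.camera("top")[160:260,180:380]; b=m.camera("side")[170:370,200:420]; w=m.camera("wrist")
cv2.imwrite("pics/p1.png",np.hstack([w[100:480,100:560],np.vstack([cv2.resize(a,(320,160)),cv2.resize(b,(320,220))])])[:,:,::-1])
s=m.state(); print(s["t"],s["position"],s["wrist_force"])
for c in ("top","side","wrist"):
  for r in m.mark_of(c,"carton")[:4]: print(c,np.round(r["centre"],4),round(r["score"],2))
```

```text
26.05 [0.65287464 0.01275402 0.06096919] [-0.73730174  0.38292159  0.53812581]
top [0.3743 0.2532 0.0013] 0.93
top [5.165e-01 2.646e-01 3.000e-04] 0.58
top [ 0.658  -0.0339  0.0459] 0.55
side [ 0.3776  0.2528 -0.003 ] 0.95
side [ 0.5143  0.2637 -0.0008] 0.91
side [ 0.6606 -0.0304  0.043 ] 0.61
wrist [0.4461 0.0453 0.007 ] 0.25
```

View pics/p1.png

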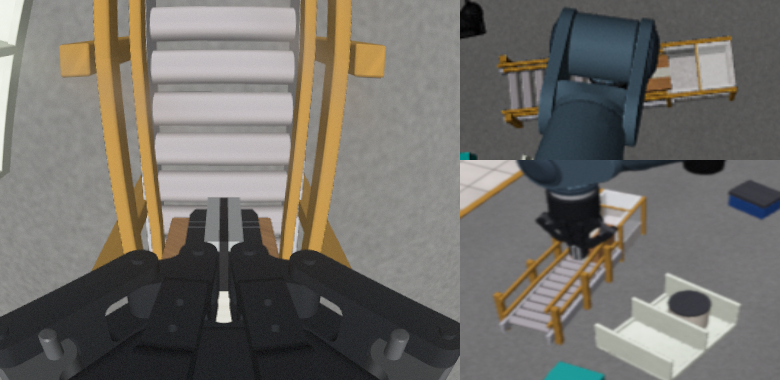

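The carton is riding upright on the rollers ahead of the fingers, with no side force. I'll back off, raise the tool a little for wall clearance, and go on into the bay.

Emit:
{"api": "send_rows", "payload": {
  "plan": [
    [[-0.4,5,0,0,1],[-0.4,5,6,0,1],[0,0,6,0,1],[0.4,-5,6,0,1],[0.8,-10,6,0,1],[1.3,-16,6,0,1],[1.9,-22,6,0,1],[2.4,-28,6,0,1],[2.9,-34,6,0,1],[3.4,-40,6,0,1],[3.9,-45,6,0,1],[4.3,-50,6,0,1]]
  ]
}}

```text
t: 27.4
position: [0.6572, -0.0374, 0.067]
tcp_rot: [[-0.091, 0.996, -0.0], [0.996, 0.091, 0.0], [0.0, -0.0, -1.0]]
wrist_force: [-0.4, 1.1, 0.0]
finger_gap: -0.0001
grasp_force: 0.6
```

Emit:
{"api": "send_rows", "payload": {
  "plan": [
    [[0.3,-3,0,0,1],[0.5,-6,0,0,1],[0.8,-9,0,0,1],[1,-12,0,0,1],[1.3,-15,0,0,1],[1.6,-18,0,0,1],[1.8,-20,0,0,1],[2,-22,0,0,1],[2.1,-24,0,0,1],[2.3,-26,0,0,1]]
  ]
}}

```text
t: 28.4
position: [0.6595, -0.0632, 0.067]
tcp_rot: [[-0.091, 0.996, -0.0], [0.996, 0.091, 0.0], [0.0, -0.0, -1.0]]
wrist_force: [-0.3, 0.1, -0.0]
finger_gap: 0.0001
grasp_force: 0.6
```

Emit:
{"api": "send_rows", "payload": {
  "plan": [
    [[0.1,-1,0,0,1],[0.2,-2,0,0,1],[0.3,-3,0,0,1],[0.4,-4,0,0,1],[0.4,-4,0,0,1]]
  ]
}}

```text
t: 28.9
position: [0.6599, -0.0672, 0.067]
tcp_rot: [[-0.091, 0.996, 0.0], [0.996, 0.091, -0.0], [-0.0, 0.0, -1.0]]
wrist_force: [-0.1, 0.7, -1.6]
finger_gap: -0.0
grasp_force: 0.5
```

Emit:
{"api": "send_rows", "payload": {
  "plan": [
    [[0.1,-1,0,0,1],[0.2,-2,0,0,1],[0.3,-3,0,0,1],[0.4,-4,0,0,1],[0.4,-5,0,0,1],[0.5,-5,0,0,1]]
  ]
}}

```text
t: 29.5
position: [0.6604, -0.0722, 0.067]
tcp_rot: [[-0.091, 0.996, -0.0], [0.996, 0.091, -0.0], [-0.0, -0.0, -1.0]]
wrist_force: [0.3, 0.4, -0.5]
finger_gap: 0.0001
grasp_force: 0.5
```

Emit:
{"api": "send_rows", "payload": {
  "plan": [
    [[0.1,-1,0,0,1],[0.2,-2,0,0,1],[0.2,-2,0,0,1]]
  ]
}}

```text
t: 29.8
position: [0.6604, -0.0735, 0.0666]
tcp_rot: [[-0.091, 0.996, -0.001], [0.996, 0.091, 0.001], [0.001, -0.0, -1.0]]
wrist_force: [-0.1, 4.8, -2.0]
finger_gap: 0.0003
grasp_force: 1.9
```

Emit:
{"api": "send_rows", "payload": {
  "plan": [
    [[0.1,-1,0,0,1],[0.2,-2,0,0,1],[0.2,-2,0,0,1]]
  ]
}}

```text
t: 30.1
position: [0.6602, -0.0737, 0.0661]
tcp_rot: [[-0.091, 0.996, -0.001], [0.996, 0.091, 0.004], [0.004, -0.001, -1.0]]
wrist_force: [-0.1, 9.3, -2.5]
finger_gap: 0.0
grasp_force: 4.5
```

Emit:
{"api": "send_rows", "payload": {
  "plan": [
    [[0.1,-1,0,0,1],[0.2,-2,0,0,1],[0.3,-3,0,0,1],[0.3,-3,0,0,1]]
  ]
}}

```text
t: 30.5
position: [0.6602, -0.074, 0.0656]
tcp_rot: [[-0.091, 0.996, -0.002], [0.996, 0.091, 0.009], [0.009, -0.002, -1.0]]
wrist_force: [1.9, 17.9, -2.3]
finger_gap: 0.0001
grasp_force: 8.8
```

Firm resistance where the back stop should be. I'll back off, lift and check.

Emit:
{"api": "send_rows", "payload": {
  "plan": [
    [[-0.3,4,0,0,1],[-1,10,0,0,1],[-2,25,0,0,1],[-3.5,45,0,0,1],[-5,60,10,0,1],[-5,60,40,0,1],[-5,60,80,0,1],[-5,60,120,0,1],[-45,60,140,0,1],[-90,60,140,0,1],[-130,60,140,0,1],[-130,60,140,0,1]]
  ]
}}

```text
t: 31.7
position: [0.5263, -0.0173, 0.2061]
tcp_rot: [[-0.092, 0.996, -0.003], [0.996, 0.092, 0.001], [0.001, -0.003, -1.0]]
wrist_force: [0.3, -0.0, 0.4]
finger_gap: -0.0003
grasp_force: 0.0
```

Emit:
{"api": "send_rows", "payload": {
  "plan": [
    [[-5,-50,0,0,1],[-5,-100,0,0,1],[-5,-150,0,0,1],[-5,-200,0,0,1],[-5,-250,0,0,1],[-5,-250,0,0,1]]
  ]
}}

```text
t: 32.3
position: [0.5265, -0.2741, 0.2083]
tcp_rot: [[-0.086, 0.996, 0.002], [0.996, 0.086, -0.003], [-0.003, 0.002, -1.0]]
wrist_force: [-0.2, 1.7, -0.2]
finger_gap: -0.0002
grasp_force: 0.0
```

Run:
```python
from h import *
a=m.camera("top")[160:330,140:370]; b=m.camera("side")[180:380,200:420]
cv2.imwrite("pics/p2.png",np.hstack([cv2.resize(a,(400,296),interpolation=2),cv2.resize(b,(326,296),interpolation=2)])[:,:,::-1])
print(m.state()["t"],m.state()["position"])
for c in ("top","side"):
  for l in ("carton","home","jar","cat","vase","tin"):
    for r in m.mark_of(c,l)[:4 if l=="carton" else 1]: print(c,l,np.round(r["centre"],4),round(r["score"],2))
```

```text
32.4 [ 0.52654436 -0.26960318  0.20757359]
top carton [0.3739 0.254  0.0004] 0.9
top carton [0.5161 0.2614 0.0006] 0.73
top carton [ 0.6626 -0.1226  0.0437] 0.51
top home [ 0.6649 -0.118   0.0378] 0.79
top jar [0.4469 0.0505 0.0072] 0.76
top cat [ 0.7493  0.2564 -0.001 ] 0.9
top vase [ 0.6479 -0.4564 -0.0024] 0.75
top tin [ 0.4951 -0.3402 -0.0043] 0.54
side carton [5.14e-01 2.62e-01 5.00e-04] 0.75
side carton [ 0.3771  0.2528 -0.0025] 0.74
side carton [ 0.6693 -0.1176  0.0389] 0.64
side home [ 0.6639 -0.1138  0.0387] 0.78
side jar [0.4504 0.0441 0.008 ] 0.86
side cat [ 0.7493  0.2593 -0.0029] 0.69
side vase [ 0.6452 -0.4587  0.0022] 0.71
side tin [ 0.4926 -0.3395 -0.0049] 0.6
```

View pics/p2.png

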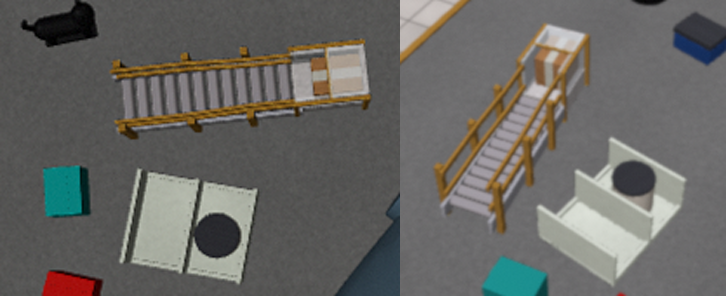

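The picture shows the carton upright in the bay. Its back edge is at (312,75), about 28 mm past the bay mouth, as it should be when home. The bystanders have not moved.

```bash
python3 -c "
from cell import manip as m
print(m.job_done())"
```

```text
the job is handed in; nothing more can be done
None
```

The carton went from the tray to the counter, was taken again by its end faces, loaded upright and pushed home against the back stop; the job was handed in at about 32 s with the bystanders where they were.

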